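Show the stained culture flask to the colony camera

TASK

Turn the dial of the focus control back to its zero stop, so that the camera is focused over the cross mark. Then take the stained culture flask (blue cap, violet colonies) out of the rack by its cap and hold it upright in front of the camera, with the middle of its colony wall straight above the centre of the cross mark, at the height of the lens axis, and the colony wall turned squarely to the lens. The program finishes while holding it there by the cap, still in the air; leave the other things on the bench where they are and do not knock the camera or its light panel.

Things in the scene. Friction and masses are not known exactly. Their poses are not given: they have to be found in the camera images.
- station: Imaging station, fixed, place and yaw vary: black base plate 150 x 520 x 12 mm. Origin on the table under the white cross and ring (52 mm across) on the plate; +y axis towards the camera, z up. Lens axis level along y, 200 mm above the table; lens front at y = +150 mm, camera 72 mm wide, top 238 mm high. Lit square panel 125 x 125 x 16 mm on the lens axis at y = -140 mm, top 263 mm high.
- focus (a point): Point in the air on the lens axis, 200 mm above the table and 150 mm in front of the lens, straight above the cross; axes as the station's: the lens lies along its +y. The middle of the flask's colony wall belongs here.
- lens_front (a point): Centre of the lens's front, 200 mm above the table, facing -y of the station.
- focus_dial (a joint): Focus dial on the pale grey desk box, rad: 0 = zero stop (hard; white pointer line at the red mark, steel lug against steel pin); grows CLOCKWISE seen from above, so turn it anticlockwise to get home. Range 0 to 2.6; starts at 0.6 to 2.2 and may need two grips. Friction 0.04 N m, no spring: it stays where left.
- dial_grip (a point): Middle of the dial's black grip bar, on its upright axis, 68 mm above the table; turns with the dial. Bar 46 mm long along this point's x (pointer end +x), 12 mm thick along y, top 9 mm above this point; the dial's disc (60 mm across) is 20 mm below this point. Grip the bar across its 12 mm.
- focus_control: Pale grey desk box of the focus control, 125 x 105 mm, 42 mm high, fixed (place and yaw vary). Origin: centre of its underside. The dial's axis is 5 mm to +x of its centre; the red zero mark lies on the +x side of the dial.
- flask_rack: White rack, fixed, place and yaw vary, 64 x 214 mm, 31 mm high, three pockets in a row along its y axis at -70, 0, +70 mm; pocket floor 6 mm above the table. Origin: centre of its underside. Flasks stand upright in it with 2 mm play and are drawn straight up; colony walls face -x of the rack (about towards the robot).
- stained_flask: The flask to show: clear, rigid, dry, 25 mm thick (x), 43 mm wide (y), body 64 mm high, round blue screw cap 26 mm across from 72 to 94 mm height; 38 to 65 g, cap tight. Origin: centre of its underside, z up to the cap. Its -x wall carries the violet colonies, its +x wall a small frosted patch. In any of the three pockets.
- stained_flask_growth (a point): Middle of the colony wall: on the outside of the -x wall, 34 mm above the flask's underside; axes as the flask's, so its -x points out of the colony wall.
- stained_flask_back (a point): The same point on the other, +x wall.
- red_flask: Bystander: same flask, red cap, no colonies, in another pocket of the rack.
- white_flask: Bystander: same flask, white cap, no colonies, in another pocket of the rack.
- petri: Bystander: closed clear Petri dish, 93 mm across, 15 mm high, on the black mat. Origin: centre of its underside.
- forceps: Bystander: steel forceps, 122 mm long, 6 mm high, on the black mat.
- bottle: Bystander: clear wide bottle with a white cap, 72 mm across, 120 mm high, beyond the rack.
- jar: Bystander: clear jar with a blue cap, 56 mm across, 85 mm high, at the back of the bench.
- tip_box: Bystander: blue pipette-tip box, 87 x 124 mm, 73 mm high, at the right of the bench.
- stained_flask_cap: The blue screw cap of the stained flask, tight on it: 26 mm across, 22 mm high, ribbed. Origin: centre of its underside, 72 mm above the flask's underside.
Mind the look-alikes: they are no part of the job. Leave any orange look-alike of the focus_control alone.

How it is judged:
On the way, in this order (a step that is already met when the one before it is completed fails the run):
1. the focus dial is turned back to its zero stop (value of joint focus_dial below 0.05 rad), for 0.2 s.
2. the stained flask is lifted clear of the rack in the fingers, by its cap (height (world z) of stained_flask above 0.05 m and contact force between the fingers and stained_flask_cap above 0.5 N), for 0.2 s.
At the end, for the whole second after the job is handed in: Dial at its zero stop (0.06 rad); fingers hold the stained flask still by its cap, clear of the station: middle of its colony wall within 12 mm each way of the focus point, facing the lens squarely (0.15 rad), flask upright (0.12 rad); other flasks in place (15 mm) (value of joint focus_dial below 0.06 rad and x of stained_flask_growth in the frame of focus between -0.012 and 0.012 m and y of stained_flask_growth in the frame of focus between -0.012 and 0.012 m and z of stained_flask_growth in the frame of focus between -0.012 and 0.012 m and y of stained_flask_back in the frame of focus below -0.0125 m and angle between the x axis of stained_flask and the y axis of focus, either way round below 0.15 rad and angle between stained_flask's own z axis and vertical below 0.12 rad and contact force between the fingers and stained_flask_cap above 0.5 N and contact force between stained_flask and station below 0.2 N and linear speed of stained_flask below 0.02 m/s and angular speed of stained_flask below 0.2 rad/s and distance of each of red_flask, white_flask from where it was at the start of the episode below 0.015 m); the arm keeps its last pose, push and grip.
It fails at once if the camera, light panel or base plate is knocked (over 5 N) (contact force between any of the arm, the fingers, stained_flask and station above 5 N).
It fails at once if another flask is pulled out or shifted by more than 20 mm (distance of any of red_flask, white_flask from where it was at the start of the episode above 0.02 m).
It fails at once if another thing on the bench is shifted by more than 25 mm (distance of any of petri, forceps, bottle, jar, tip_box from where it was at the start of the episode above 0.025 m).
It also fails if it takes over 72 s, if anything falls off the work surface, if the arm or the gripper's body presses on something with over 40 N, if the wrist force passes 120 N, or if a joint passes its speed limit or range.

ROBOT

A 6-joint arm with a two-finger parallel gripper is mounted at the origin on the work surface. World frame = base frame: x ahead of the robot, y to its left, z up, the work surface at z = 0. Lengths are in m, angles in rad, forces in N, time in s.
With the tool pointing down it reaches from about 0.35 to 0.85 m from the base axis. Payload 8.1 kg.
Tool frame: the origin (TCP) lies where the fingers leave the gripper's body, on its centre line; the fingertips stand 84 mm ahead of it and the grasp point (between the pads) lies 65 mm ahead of it; z points along the fingers, y is the line along which they close (so a half turn about z gives the same grasp; the last joint's range is limited). The gripper opens to 93 mm and grips with 3 to 60 N. Pads are 15 mm wide; open, the fingers measure 128 mm over their backs; the gripper's body (75 mm by 188 mm) begins 65 mm behind the grasp point.
Start: joints at [-1.344, 0.13, 1.488, -0, 1.523, -0.085], TCP at [0.184, -0.571, 0.303] pointing down, gripper open.
Joint ranges: [-2.96, 2.96], [-0.89, 2.26], [0.02, 2.5], [-1.34, 4.48], [0, 2.73], [-2.66, 2.66]. Speed limits (rad/s): [2.39, 2.39, 2.79, 3.14, 3.14, 3.14].

INTERFACE

Orientations are given as a rotation vector (axis times angle).
In Python, from plant import robot gives the robot as it stands.
- The arm moves only by the shell command python3 -m jog 'ROWS' [FORCE]. ROWS is text: rows parted by semicolons, each of 5 numbers parted by spaces: the opening, from 0 (shut) to 1 (fully open), then the shift along the tool's x, y, z in m, then the turn about the tool's z in degrees. A call has 1 to 10 rows; each row shifts and turns the commanded pose from where the row before left it, along the tool's axes as they then stand; what a row does not reach is not made up. A row lasts 1/12 s, in which the tool goes at most 41.7 mm and 7.16 degrees, less where a joint would pass 70% of its speed; a pose out of reach is approached as far as the arm can. A call with a gripper value outside its range is refused whole. The fingers move at their own pace and stop on an object; FORCE is the grip in N (left out, the last holds). Time passes only in rows, so rows that do not move let the fingers close. It gives the time, the measured TCP pose, the force, the opening and the grip force at its end, in the units of the state.
- robot.read_state(): the state, without advancing time (a new reading comes with each control period).
- robot.read_camera(name): name is "scene" or "top" or "wrist"; returns a dict with "color" (384x512x3 uint8, red, green, blue), "intrinsics" (3x3 intrinsics, pixels), "pose" (4x4, takes a point from camera to world coordinates); the wrist camera has in their place "tool_from_camera" (4x4, takes a point from camera to tool coordinates, whose origin is the TCP and whose axes are the flange's). Camera axes: x right, y down, z forward; pixel columns grow to the right and rows downward; lengths in m; the calibration is good to about 2 mm. The wrist camera is an equidistant fisheye: a pixel r from the principal point sees the ray r / f radians off the axis. A picture is of the moment at which its call begins: read the wrist's pose just before it. There is no depth.
- robot.close_job(): hands the job in; it is judged then, once.
The state is a dict: "t": time; "q": joint angles; "dq": joint speeds; "joint_torque": joint torques, N m; "tool_pos": TCP position; "orientation": TCP orientation; "force": force on the tool from outside, world axes, zero at the start; "wrist_torque": the same for the moment, N m; "opening": finger opening in m; "gripper_force": force on a finger pad.
Only numpy, scipy, OpenCV 4.12 (cv2) and the standard library are available. Lean on these libraries where they do the work, as an engineer would, in place of code of your own. Each camera call takes 0.05 s, during which the arm holds its last target. There are 200 camera calls.

## Working session

There is one attempt and no reset: what is moved stays moved. The work goes in short steps, Python scripts to look and compute and a shell command to move; the robot and the scene stay as the last step left them, time stands still between calls to the robot, and variables do not carry over. Pictures are saved under pics/ and viewed, at most 10 in all, crops included, and the job is handed in when it is done.

```bash
ls; mkdir -p pics
python3 - <<'E'
from plant import robot
import cv2,numpy as np
for n in("scene","top"):
    c=robot.read_camera(n); cv2.imwrite(f"pics/{n}0.png",cv2.resize(c["color"][:,:,::-1],(800,600),interpolation=cv2.INTER_CUBIC))
    print(n,c["intrinsics"].round(1).tolist(),c["pose"].round(3).tolist())
c=robot.read_camera("wrist");print(c["intrinsics"],c["tool_from_camera"].round(3))
s=robot.read_state();print(s["t"],s["tool_pos"],s["orientation"],s["opening"])
E
```

```text
pics
scene [[404.1, 0.0, 265.8], [0.0, 404.1, 185.6], [0.0, 0.0, 1.0]] [[0.335, 0.8, -0.497, 1.174], [0.942, -0.285, 0.176, -0.188], [-0.001, -0.528, -0.85, 1.129], [0.0, 0.0, 0.0, 1.0]]
top [[387.1, 0.0, 254.8], [0.0, 387.1, 191.7], [0.0, 0.0, 1.0]] [[-0.028, -0.996, 0.083, 0.475], [-1.0, 0.028, -0.0, 0.018], [-0.002, -0.083, -0.997, 1.558], [0.0, 0.0, 0.0, 1.0]]
[[297.31863964   0.         256.16053084]
 [  0.         297.31863964 190.80785674]
 [  0.           0.           1.        ]] [[-0.    -0.971 -0.238  0.065]
 [ 1.    -0.    -0.     0.   ]
 [ 0.    -0.238  0.971 -0.082]
 [ 0.     0.     0.     1.   ]]
0.15 [ 0.18400987 -0.57075654  0.30193191] [-3.10208621e+00 -4.87555068e-01  1.81271117e-04] 0.09329462553344434
```

View pics/top0.png

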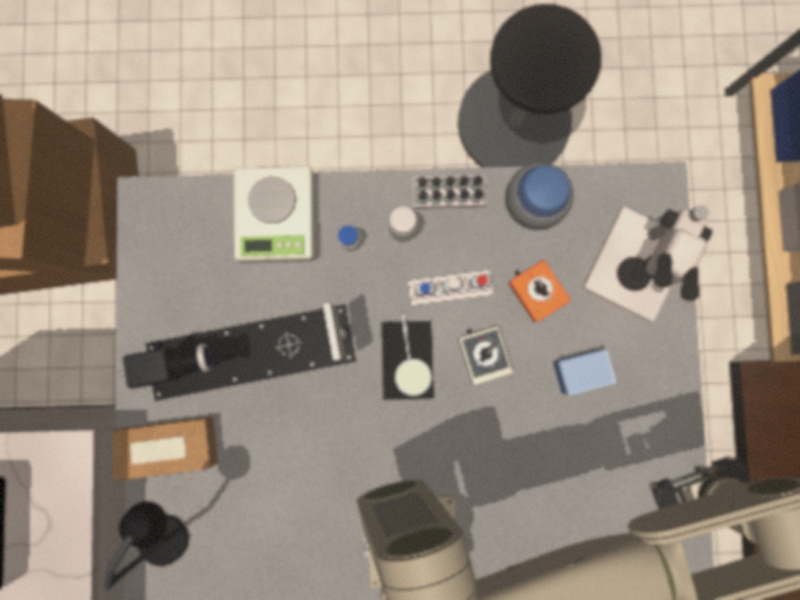

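View pics/scene0.png

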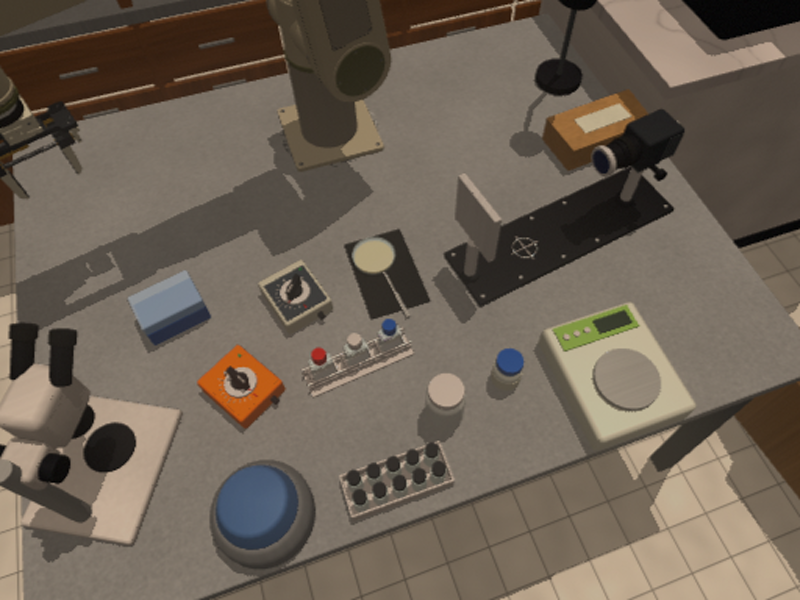

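The top view shows the focus box at (486,355), the blue-cap flask at (425,288), white and red to its right up to (482,281), and the cross at (288,345). The light panel is at (337,332) and the camera at about (150,368). The orange box is the look-alike. The scene view agrees.

```bash
cat > h.py <<'E'
from plant import robot
import cv2,numpy as np
from scipy.spatial.transform import Rotation as R
def cast(c,uv,z):
    K,T=c["intrinsics"],c["pose"]
    uv=np.atleast_2d(uv).astype(float)
    d=np.c_[(uv-K[:2,2])/K[0,0],np.ones(len(uv))]@T[:3,:3].T
    o=T[:3,3]; return o+d*((z-o[2])/d[:,2])[:,None]
def wrist():
    s=robot.read_state(); c=robot.read_camera("wrist")
    T=np.eye(4);T[:3,:3]=R.from_rotvec(s["orientation"]).as_matrix();T[:3,3]=s["tool_pos"]
    return s,c,T@c["tool_from_camera"]
def wcast(c,T,uv,z):
    K=c["intrinsics"];uv=np.atleast_2d(uv).astype(float)
    p=(uv-K[:2,2])/K[0,0];r=np.linalg.norm(p,axis=1);s=np.where(r>1e-9,np.sin(r)/np.maximum(r,1e-9),1)
    d=np.c_[p*s[:,None],np.cos(r)]@T[:3,:3].T
    o=T[:3,3]; return o+d*((z-o[2])/d[:,2])[:,None]
def blobs(m,amin=15):
    n,l,s,ce=cv2.connectedComponentsWithStats(m.astype(np.uint8)); return [(ce[i],s[i,4],l==i) for i in range(1,n) if s[i,4]>=amin]
E
python3 - <<'E'
from h import *
c=robot.read_camera("top");im=c["color"];hsv=cv2.cvtColor(im,cv2.COLOR_RGB2HSV);H,S,V=cv2.split(hsv)
def show(name,m,z,box,amin=10):
    x0,y0,x1,y1=[int(v/1.5625) for v in box];M=np.zeros(m.shape,bool);M[y0:y1,x0:x1]=m[y0:y1,x0:x1]
    for ce,a,l in blobs(M,amin):
        ys,xs=np.nonzero(l);r=cv2.minAreaRect(np.c_[xs,ys].astype(np.float32));p=cast(c,cv2.boxPoints(r),z)
        e=[p[1]-p[0],p[2]-p[1]];print(name,ce.round(1),a,cast(c,ce,z)[0].round(4),"dims",[round(np.linalg.norm(v),3) for v in e],"yaw",[round(np.degrees(np.arctan2(v[1],v[0])),1) for v in e])
show("blue",(H>100)&(H<130)&(S>120),.1,(405,265,450,310))
show("red",((H<8)|(H>170))&(S>120),.1,(460,265,500,300))
show("plate",V<60,.012,(120,290,370,410),200)
show("ring",(V>75),.012,(270,325,310,365))
show("dialblack",V<95,.05,(450,320,520,390),40)
show("boxpale",(V>165),.042,(450,320,520,395),20)
show("disc",(V>165),.05,(472,337,500,370),20)
show("panel",V>170,.263,(315,295,350,370),20)
x0,y0=270,190
cv2.imwrite("pics/cr.png",cv2.resize(im[150:260,70:340,::-1],(800,326),interpolation=cv2.INTER_CUBIC))
E
```

```text
blue [271.8 183.8] 11 [ 0.6246 -0.0476  0.1   ] dims [np.float64(0.011), np.float64(0.011)] yaw [np.float64(-46.5), np.float64(-136.9)]
red [308.1 178.9] 22 [ 0.6395 -0.1855  0.1   ] dims [np.float64(0.015), np.float64(0.015)] yaw [np.float64(-91.6), np.float64(177.7)]
plate [129.6 230.1] 1625 [0.4645 0.5194 0.012 ] dims [np.float64(0.309), np.float64(0.139)] yaw [np.float64(-79.8), np.float64(-168.8)]
ring [184.5 220.4] 194 [0.497  0.3007 0.012 ] dims [np.float64(0.062), np.float64(0.061)] yaw [np.float64(-27.4), np.float64(-117.9)]
boxpale [310.3 233.1] 230 [ 0.4334 -0.194   0.042 ] dims [np.float64(0.106), np.float64(0.127)] yaw [np.float64(-74.1), np.float64(-164.8)]
boxpale [310.2 226.3] 118 [ 0.4601 -0.1945  0.042 ] dims [np.float64(0.059), np.float64(0.054)] yaw [np.float64(-91.6), np.float64(177.6)]
disc [310.2 226.3] 118 [ 0.4601 -0.1934  0.05  ] dims [np.float64(0.058), np.float64(0.054)] yaw [np.float64(-91.6), np.float64(177.6)]
panel [211.6 211. ] 163 [0.522  0.1638 0.263 ] dims [np.float64(0.016), np.float64(0.123)] yaw [np.float64(-80.2), np.float64(-169.8)]
```

View pics/cr.png

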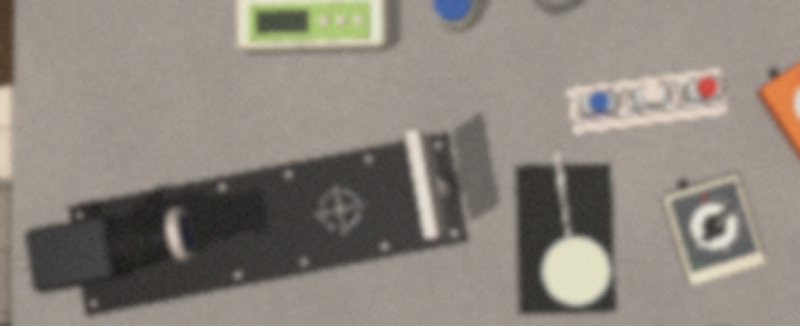

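The crop confirms the station yaw is about 10° and that the red mark is on the far side of the dial, so the box yaw is about 15.5°. I'll move above the dial and look with the wrist camera.

```bash
python3 -m jog '1 .032 -.0228 0 0;1 .032 -.0228 0 0;1 .032 -.0228 0 0;1 .032 -.0228 0 0;1 .032 -.0228 0 0;1 .032 -.0228 0 0' ; python3 -m jog '1 .032 -.0228 0 0;1 .032 -.0228 0 0;1 .032 -.0228 0 0;1 .032 -.0228 0 0;1 .032 -.0228 0 0;1 .032 -.0228 0 0;1 0 0 0 0;1 0 0 0 0;1 0 0 0 0'
python3 - <<'E'
from h import *
s,c,T=wrist();cv2.imwrite("pics/w1.png",cv2.resize(c["color"][:,:,::-1],(800,600)));np.savez("w1.npz",im=c["color"],T=T);print(s["tool_pos"],s["orientation"])
E
```

```text
t: 0.7
tool_pos: [0.3255, -0.3803, 0.3026]
orientation: [-3.104, -0.487, -0.0]
force: [0.6, -0.6, 0.0]
opening: 0.0931
gripper_force: 0.0
t: 1.45
tool_pos: [0.4654, -0.1929, 0.3025]
orientation: [3.103, 0.489, -0.001]
force: [1.1, -0.6, -0.4]
opening: 0.0931
gripper_force: 0.0
[ 0.46543201 -0.19293717  0.30253003] [ 3.10311601e+00  4.89423885e-01 -1.10199677e-03]
```

View pics/w1.png

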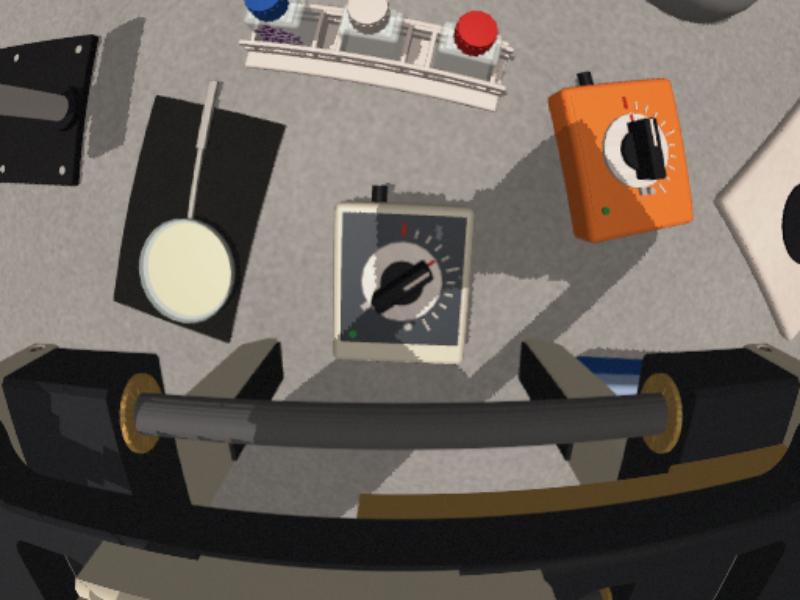

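The wrist view shows the focus dial disc centred at about (402,282). The bar runs from (375,302) to (430,266), with the white pointer to the upper right and the red mark at (404,229).

Run:
```python
from h import *
d=np.load("w1.npz");im=d["im"];T=d["T"];c=dict(intrinsics=np.array([[297.3186,0,256.1605],[0,297.3186,190.8079],[0,0,1]]))
s=1.5625
H,S,V=cv2.split(cv2.cvtColor(im,cv2.COLOR_RGB2HSV))
print("disc c",wcast(c,T,np.array([402,282])/s,.048)); print("red",wcast(c,T,np.array([404,229])/s,.043))
m=np.zeros(V.shape,bool);sl=np.s_[160:205,234:280];m[sl]=V[sl]<70
for ce,a,l in blobs(m,60):print(ce*s,a)
for a,b in[((404,190),(404,190)),]:pass
p=wcast(c,T,np.array([[375,302],[430,266],[402.5,284],[338,206],[472,212],[463,352],[337,346]])/s,.077);print(p[:3]);e=p[1]-p[0];print("bar yaw",np.degrees(np.arctan2(e[1],e[0])),np.linalg.norm(e))
q=wcast(c,T,np.array([[338,206],[472,212],[463,348],[337,344]])/s,.042);print(q.round(4),q.mean(0))
for i in range(4):
    e=q[(i+1)%4]-q[i];print(np.degrees(np.arctan2(e[1],e[0])),np.linalg.norm(e))
```

```text
disc c [[ 0.46129005 -0.19603251  0.048     ]]
red [[ 0.49873826 -0.18547096  0.043     ]]
[396.85031896 287.38039186] 823
[[ 0.44805415 -0.18078684  0.077     ]
 [ 0.48330406 -0.20859696  0.077     ]
 [ 0.46581246 -0.19481264  0.077     ]]
bar yaw -38.2713692635594 0.04489942549448614
[[ 0.5003 -0.1338  0.042 ]
 [ 0.5266 -0.2294  0.042 ]
 [ 0.4245 -0.2586  0.042 ]
 [ 0.3971 -0.1631  0.042 ]] [ 0.46213163 -0.19621922  0.042     ]
-74.59908601416043 0.09918429700615491
-164.06605647786645 0.106243209407786
105.9755476165476 0.09928042475381826
15.880304606331608 0.1072380568822049
```

```bash
python3 -m jog '.5 0 0 0 7;.5 0 0 0 7;.5 0 0 0 7;.5 0 0 0 7;.5 0 0 0 7;.5 0 0 0 7;.5 0 0 0 7;.5 0 0 0 7;.5 0 .003 0 0' && python3 -m jog '.5 0 0 .03 0;.5 0 0 .03 0;.5 0 0 .03 0;.5 0 0 0 0;.5 0 0 0 0'
python3 - <<'E'
from h import *
s,c,T=wrist();im=c["color"];cv2.imwrite("pics/w2.png",im[:,:,::-1]);print(s["tool_pos"],s["orientation"])
for z in(.048,.077):print(wcast(c,T,[[256,190.8]],z))
np.savez("w2.npz",im=im,T=T)
E
```

```text
t: 2.25
tool_pos: [0.463, -0.1967, 0.3027]
orientation: [2.965, -1.039, -0.0]
force: [-0.1, -0.3, 1.0]
opening: 0.0467
gripper_force: 0.0
t: 2.67
tool_pos: [0.4622, -0.1956, 0.2114]
orientation: [-2.969, 1.024, 0.007]
force: [-0.4, -0.3, 0.5]
opening: 0.0466
gripper_force: 0.0
[ 0.46215049 -0.19561199  0.2114361 ] [-2.96934297  1.02419574  0.00659844]
[[ 0.46592503 -0.19880126  0.048     ]]
[[ 0.47161866 -0.20326192  0.077     ]]
```

View pics/w2.png

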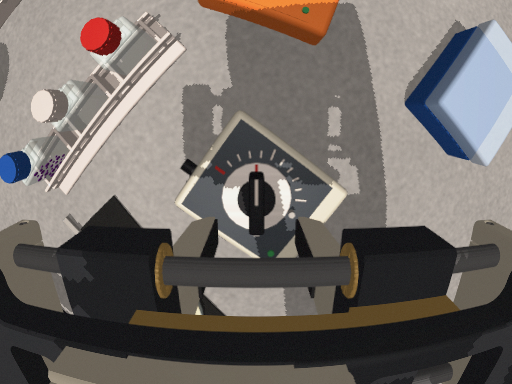

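The bar is centred between the fingers and aligned at x≈257. I'll descend, grip and turn anticlockwise.

```bash
python3 -m jog '.5 0 0 .025 0;.5 0 0 .025 0;.5 0 0 .024 0;.5 0 0 0 0;0 0 0 0 0;0 0 0 0 0;0 0 0 0 0;0 0 0 0 0;0 0 0 0 0' 15 && python3 -m jog '0 0 0 0 -6;0 0 0 0 -6;0 0 0 0 -6;0 0 0 0 -6;0 0 0 0 -6;0 0 0 0 -6;0 0 0 0 -5;0 0 0 0 -5;0 0 0 0 0;0 0 0 0 0'; python3 -c "
from h import *
s=robot.read_state();print(s['wrist_torque'],s['force'])"
```

```text
t: 3.47
tool_pos: [0.4646, -0.1957, 0.1403]
orientation: [2.969, -1.026, 0.004]
force: [0.4, -0.6, -0.3]
opening: 0.0179
gripper_force: 0.0
t: 4.3
tool_pos: [0.4644, -0.1947, 0.14]
orientation: [-3.133, -0.217, -0.002]
force: [-2.1, 5.1, 6.8]
opening: 0.0119
gripper_force: 15.0
[ 1.06430247  0.26464942 -0.02513732] [-2.13975105  5.0595476   6.83293078]
```

```bash
for i in 1; do python3 -m jog '0 0 0 0 -3;0 0 0 0 -3;0 0 0 0 -2;0 0 0 0 0;0 0 0 0 0'; python3 -c "
from h import *
s=robot.read_state();print(s['wrist_torque'])"; python3 -m jog '0 0 0 0 -2;0 0 0 0 -2;0 0 0 0 0;0 0 0 0 0'; done; python3 -c "
from h import *
s=robot.read_state();print(s['wrist_torque'])"
```

```text
t: 4.72
tool_pos: [0.4643, -0.1943, 0.14]
orientation: [-3.11, -0.434, -0.002]
force: [-2.0, 6.3, 8.1]
opening: 0.0116
gripper_force: 15.0
[ 1.3388883   0.36129136 -0.08775747]
t: 5.05
tool_pos: [0.4645, -0.1943, 0.14]
orientation: [-3.093, -0.542, -0.003]
force: [-0.5, 7.2, 6.1]
opening: 0.0126
gripper_force: 15.6
[ 1.37477896  0.09462085 -0.32110126]
```

The torque rise shows the stop was reached at about 16–19°. I'll release, rise and check.

```bash
python3 -m jog '.5 0 0 0 0;.5 0 0 0 0;.5 0 0 0 0;.5 0 0 -.03 0;.5 0 0 -.04 0;.5 0 0 -.04 0;.5 0 0 -.04 0;.5 0 0 0 0;.5 0 0 0 0'
python3 - <<'E'
from h import *
s,c,T=wrist();im=c["color"];cv2.imwrite("pics/w3.png",cv2.resize(im[:260,:,::-1],(800,406)));print(s["tool_pos"],s["orientation"],s["q"])
np.savez("w3.npz",im=im,T=T)
E
```

```text
t: 5.8
tool_pos: [0.4651, -0.1962, 0.2923]
orientation: [3.09, 0.541, 0.008]
force: [0.4, 0.7, -1.7]
opening: 0.046
gripper_force: 0.0
[ 0.46514455 -0.19617597  0.29233405] [3.09013218 0.54085445 0.00812311] [-5.00558542e-01 -1.29962012e-01  1.76755996e+00 -2.66321755e-04
  1.49715547e+00  7.23714074e-01]
```

View pics/w3.png

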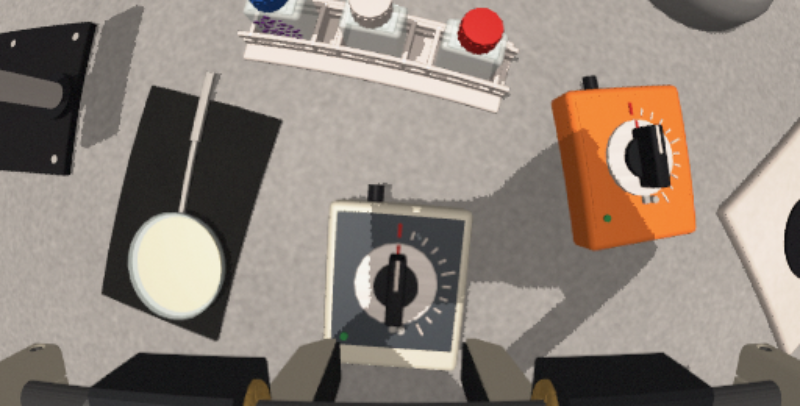

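The pointer (398,262) is in line with the red mark (400,232), and the lug is at the pin. The dial is home. Next I'll go above the blue cap and look.

```bash
python3 -m jog '.6 .0335 -.0141 0 -6;.6 .0351 -.0092 0 -7;.6 .0360 -.0047 0 -7;.6 .0363 -.0003 0 -7;.6 .036 .004 0 -7;.6 0 0 0 -7;.6 0 0 0 -7;.6 0 0 0 -7;.6 0 0 0 -7;.6 0 0 0 -7' ; python3 -m jog '.6 0 0 0 -7;.6 0 0 0 0;.6 0 0 0 0'
cat > cap.py <<'E'
from h import *
s,c,T=wrist();im=c["color"];H,S,V=cv2.split(cv2.cvtColor(im,cv2.COLOR_RGB2HSV))
m=(H>100)&(H<125)&(S>130)&(V>60);m=cv2.morphologyEx(m.astype(np.uint8),cv2.MORPH_OPEN,np.ones((3,3)))
yaw=R.from_rotvec(s["orientation"]).as_matrix()
print("tcp",s["tool_pos"].round(4),"yawx",np.degrees(np.arctan2(yaw[1,0],yaw[0,0])).round(1),"zaxis",yaw[:,2].round(3))
def pr(n,m):
  for ce,a,l in blobs(m,150):
    ys,xs=np.nonzero(l);cc,_=cv2.minEnclosingCircle(np.c_[xs,ys].astype(np.float32))
    p=wcast(c,T,np.array([ce,cc]),.1);print(n,ce.round(1),a,"circ",np.round(cc,1),p[1].round(4),"centroid",p[0].round(4), "tool dxy",((p[0]-s["tool_pos"])@yaw).round(4))
pr("blue",m);pr("red",(((H<6)|(H>172))&(S>150)&(V>100)).astype(np.uint8))
cv2.imwrite("pics/"+__import__("sys").argv[1],im[:,:,::-1])
E
python3 cap.py w4.png
```

```text
t: 6.68
tool_pos: [0.6, -0.0762, 0.2856]
orientation: [-2.234, -2.204, 0.004]
force: [-0.7, 0.3, 0.6]
opening: 0.0559
gripper_force: 0.0
t: 6.93
tool_pos: [0.6002, -0.0764, 0.2865]
orientation: [-2.108, -2.326, 0.003]
force: [0.4, 0.3, 0.0]
opening: 0.0561
gripper_force: 0.0
tcp [ 0.6002 -0.0764  0.2865] yawx 95.6 zaxis [-0.003  0.001 -1.   ]
blue [422.   14.2] 1133 circ [421.  12.] [0.7484 0.1259 0.1   ] centroid [0.7496 0.1237 0.1   ] tool dxy [0.1843 0.1689 0.1862]
blue [286.9 161.4] 616 circ [286.9 161.3] [ 0.625  -0.0466  0.1   ] centroid [ 0.625  -0.0468  0.1   ] tool dxy [0.0269 0.0282 0.1865]
red [283.8 294.6] 310 circ [283.5 292. ] [ 0.6395 -0.1845  0.1   ] centroid [ 0.6403 -0.1878  0.1   ] tool dxy [-0.115   0.0296  0.1863]
```

View pics/w4.png

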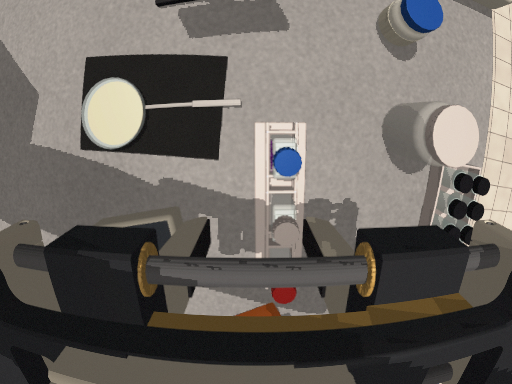

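Blue cap at (287,161) maps to (0.625,-0.047), which agrees with the top camera; the rack runs straight along the tool x axis. I'll centre on it, go partway down and recheck.

```bash
python3 -m jog '.6 .0135 .014 0 0;.6 .0135 .014 0 0;.6 0 0 .03 0;.6 0 0 .03 0;.6 0 0 0 0;.6 0 0 0 0;.6 0 0 0 0' ; python3 cap.py w5.png
```

```text
t: 7.57
tool_pos: [0.6262, -0.0469, 0.2298]
orientation: [2.107, 2.33, 0.0]
force: [-0.4, 0.1, 1.0]
opening: 0.0554
gripper_force: 0.0
tcp [ 0.6262 -0.0469  0.2298] yawx 95.8 zaxis [ 0. -0. -1.]
blue [427.7  17.6] 1703 circ [427.   14.5] [0.7481 0.1263 0.1   ] centroid [0.7487 0.1236 0.1   ] tool dxy [0.1574 0.139  0.1298]
blue [255.2 205.7] 1004 circ [255.5 205.5] [ 0.6257 -0.0451  0.1   ] centroid [ 0.6255 -0.0453  0.1   ] tool dxy [ 0.0017 -0.0006  0.1298]
```

```bash
python3 -m jog '.6 .001 0 .025 0;.6 0 0 .025 0;.6 0 0 .023 0;.6 0 0 0 0;.6 0 0 0 0;0 0 0 0 0;0 0 0 0 0;0 0 0 0 0;0 0 0 0 0;0 0 0 0 0' 25; python3 -m jog '0 0 0 0 0;0 0 0 0 0;0 0 0 0 0;0 0 0 0 0'
```

```text
t: 8.45
tool_pos: [0.6264, -0.0458, 0.1568]
orientation: [2.104, 2.331, 0.001]
force: [0.2, 0.2, -1.1]
opening: 0.027
gripper_force: 0.0
t: 8.78
tool_pos: [0.6264, -0.0458, 0.1566]
orientation: [2.104, 2.331, 0.001]
force: [-0.6, 0.5, 5.1]
opening: 0.0254
gripper_force: 25.0
```

```bash
python3 -m jog '0 0 0 -.01 0;0 0 0 -.02 0;0 0 0 -.025 0;0 0 0 -.03 0;0 0 0 -.03 0;0 0 0 -.03 0;0 0 0 -.03 0;0 0 0 0 0;0 0 0 0 0;0 0 0 0 0'
python3 - <<'E'
from h import *
s=robot.read_state();print(s["q"],s["tool_pos"])
y=np.radians(100.2);yh=np.array([np.cos(y),np.sin(y)])
t=np.array([.497,.3007])-.0125*yh;print("flask target",t)
E
```

```text
t: 9.62
tool_pos: [0.6257, -0.0457, 0.3302]
orientation: [-2.104, -2.332, 0.001]
force: [0.3, -0.3, -1.5]
opening: 0.0254
gripper_force: 25.0
[-1.54631466e-01  1.95071257e-01  1.36678412e+00  5.35801285e-06
  1.58050988e+00 -2.56988006e-01] [ 0.62567265 -0.04570737  0.330193  ]
flask target [0.49921356 0.28839755]
```

```bash
python3 -m jog '0 .02 .01 0 0;0 .035 .01 0 0;0 .0375 .01 0 0;0 .0375 .01 0 0;0 .0375 .01 0 0;0 .0375 .01 0 0;0 .0375 .005 0 0;0 .0375 .004 0 0;0 .03 0 0 0;0 .02 0 0 0'; python3 -m jog '0 0 0 0 3;0 0 0 0 7;0 0 0 0 7;0 0 0 0 7;0 0 0 0 7;0 0 0 0 7;0 0 0 0 7;0 0 0 0 7;0 0 0 0 7;0 0 0 0 7';python3 -m jog '0 0 0 0 7;0 0 0 0 7;0 0 0 0 6;0 0 0 0 0;0 0 0 0 0;0 0 0 0 0'
python3 - <<'E'
from h import *
s,c,T=wrist();im=c["color"];cv2.imwrite("pics/w6.png",cv2.resize(im[:,:,::-1],(800,600)));print(s["tool_pos"],s["orientation"],s["q"])
np.savez("w6.npz",im=im,T=T)
E
```

```text
t: 10.45
tool_pos: [0.6593, 0.2928, 0.3273]
orientation: [-2.1, -2.332, 0.006]
force: [-0.2, 0.2, -0.4]
opening: 0.0253
gripper_force: 25.0
t: 11.28
tool_pos: [0.6601, 0.2893, 0.3276]
orientation: [3.038, 0.8, -0.007]
force: [0.4, -0.2, -0.8]
opening: 0.0254
gripper_force: 25.0
t: 11.78
tool_pos: [0.6605, 0.2895, 0.3292]
orientation: [3.129, 0.276, -0.004]
force: [0.3, -0.1, -0.0]
opening: 0.0255
gripper_force: 25.0
[0.66048248 0.28947029 0.32921902] [ 3.12893785  0.27575542 -0.00353203] [3.41974730e-01 4.59786483e-01 1.04739146e+00 5.71737517e-05
 1.63672342e+00 1.73696762e+00]
```

View pics/w6.png

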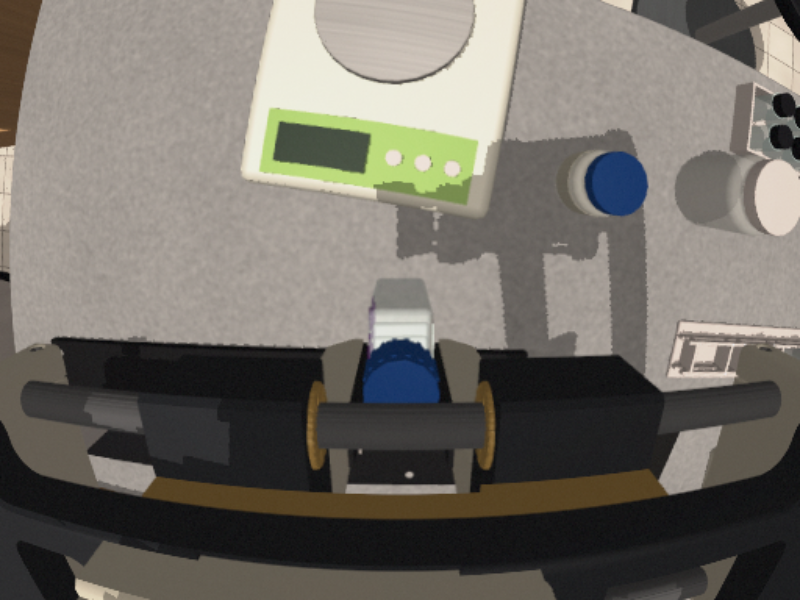

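The flask is held upright by its cap with the colonies on the left, towards the lens. The plate's far edge runs (60,340)–(525,352). I'll cross-check the station's cross and yaw.

Run:
```python
from h import *
d=np.load("w6.npz");c=dict(intrinsics=np.array([[297.3186,0,256.1605],[0,297.3186,190.8079],[0,0,1]]))
V=cv2.cvtColor(d["im"],cv2.COLOR_RGB2HSV)[:,:,2]
pts=[]
for u in list(range(50,200,5))+list(range(316,332,3)):
    g=V[205:235,u].astype(int);k=np.argmin(np.diff(g));pts.append((u,205+k+.5))
p=wcast(c,d["T"],np.array(pts),.012)[:,:2]
l=cv2.fitLine(p.astype(np.float32),cv2.DIST_HUBER,0,.01,.01).ravel();print("edge yaw",np.degrees(np.arctan2(l[1],l[0])),"pt",l[2:])
n=np.array([-l[1],l[0]]);print("cross dist to edge (want .075)",(np.array([.497,.3007])-l[2:])@n)
c=robot.read_camera("scene");im=c["color"];V=im.max(2)
x0,y0,x1,y1=322,146,350,172
m=np.zeros(V.shape,bool);m[y0:y1,x0:x1]=V[y0:y1,x0:x1]>70
for ce,a,_ in blobs(m,30):print("scene cross",ce,a,cast(c,ce,.012))
cv2.imwrite("pics/s2.png",cv2.resize(im[40:250,220:500,::-1],(800,600)))
```

```text
edge yaw -80.56373 pt [0.55695313 0.41799295]
cross dist to edge (want .075) -0.07837210719757531
scene cross [335.65853659 158.01219512] 82 [[0.49517184 0.30412796 0.012     ]]
```

```bash
python3 -m jog '0 -.02 -.0043 .002 0;0 -.03 -.005 .002 0;0 -.03 -.005 .002 0;0 -.03 -.005 .002 0;0 -.028 -.005 .002 0;0 -.02 -.004 .002 0;0 0 0 .0005 0;0 0 0 0 0;0 0 0 0 0;0 0 0 0 0'
python3 - <<'E'
from h import *
s=robot.read_state();print(s["tool_pos"],s["orientation"])
a=robot.read_camera("scene")["color"][40:250,220:500,::-1];b=robot.read_camera("top")["color"][150:260,70:340,::-1]
cv2.imwrite("pics/f1.png",np.vstack([cv2.resize(a,(533,400)),cv2.resize(b,(533,200))]))
E
```

```text
t: 12.72
tool_pos: [0.5013, 0.2903, 0.3185]
orientation: [-3.13, -0.27, -0.001]
force: [0.7, 0.3, -0.9]
opening: 0.0254
gripper_force: 25.0
[0.50131951 0.29027726 0.31847815] [-3.12989452e+00 -2.70110202e-01 -1.15117465e-03]
```

View pics/f1.png

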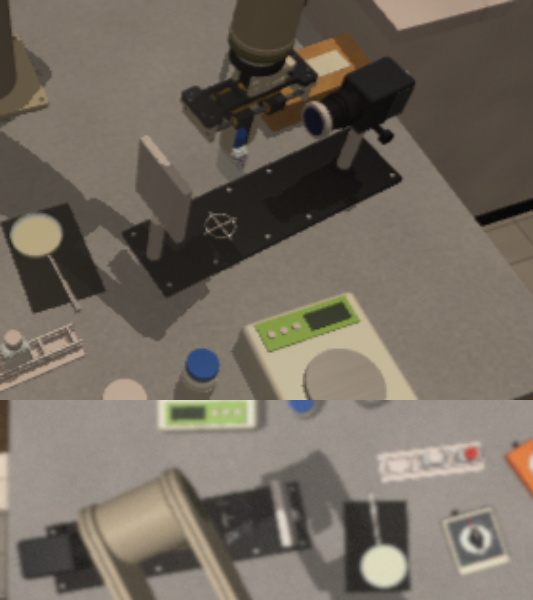

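The flask hangs between the lens and the panel, over the cross (scene cross at crop (220,225)). The cross estimates agree within 3 mm. I'll lower it 2 mm, let it settle and hand in.

```bash
python3 -m jog '0 -.001 0 .002 0;0 0 0 0 0;0 0 0 0 0;0 0 0 0 0;0 0 0 0 0;0 0 0 0 0;0 0 0 0 0;0 0 0 0 0;0 0 0 0 0' && python3 -c "
from plant import robot
print(robot.close_job())"
```

```text
t: 13.57
tool_pos: [0.4994, 0.2902, 0.3163]
orientation: [-3.13, -0.27, -0.0]
force: [0.1, -0.4, -0.8]
opening: 0.0257
gripper_force: 25.0
the job is handed in; nothing more can be done
None
```

I turned the dial back to its zero stop and handed the job in with the stained flask held by its cap at the focus point, colony wall facing the lens, estimated within about 3 mm and 1°; no verdict was returned.

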